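# Couple the scrubber drive unit to the steel pad holder

### The arm

A 6-joint arm with a two-finger parallel gripper is mounted at the origin on the work surface. World frame = base frame: x ahead of the robot, y to its left, z up, the work surface at z = 0. Lengths are in m, angles in rad, forces in N, time in s.
With the tool pointing down it reaches from about 0.3 to 0.75 m from the base axis. Payload 8.5 kg.
Tool frame: the origin (TCP) lies midway between the tips of the shut fingers; the grasp point (between the pads) lies 19 mm behind it; z points along the fingers, y is the line along which they close (so a half turn about z gives the same grasp; the last joint's range is limited). The gripper opens to 85 mm and grips with 20 to 120 N. Pads are 22 mm wide; open, the fingers measure 114 mm over their backs; the gripper's body (76 mm by 85 mm) begins 54 mm behind the grasp point. The pads swing forward as they close: fully open they stand 13 mm farther back than shut.
Start: joints at [1.06, 0.381, 1.297, -0, 1.464, -0.215], TCP at [0.16, 0.526, 0.231] pointing down, gripper open.
Joint ranges: [-3.11, 3.11], [-0.89, 2.33], [0.22, 2.48], [-1.42, 4.56], [0.17, 2.85], [-2.88, 2.88]. Speed limits (rad/s): [2.39, 2.39, 3.14, 3.14, 3.14, 3.14].

### API

Orientations are given as a 3x3 rotation matrix whose columns are the frame's x, y, z axes.
In Python, from station import read_state, grab_frame, close_job gives the robot as it stands.
- The arm moves only by the tool arm_command, never from a script. Its argument "plan" is a list of rows, each an object with "grip": the opening, from 0 (shut) to 1 (fully open); "linear": the shift along the tool's x, y, z in units of 25 mm (1.0 is 25 mm), a list of three; "turn": the turn about the tool's z in units of 5 degrees (1.0 is 5 degrees). In form: [{"grip": grip, "linear": [dx, dy, dz], "turn": turn}, ...]. A call has 1 to 20 rows; each row shifts and turns the commanded pose from where the row before left it, along the tool's axes as they then stand; what a row does not reach is not made up. A row lasts 1/12 s, in which the tool goes at most 41.7 mm and 7.16 degrees, less where a joint would pass 70% of its speed; a pose out of reach is approached as far as the arm can. A call is refused whole if a number of a shift passes 1 or a number of a turn 1, either way. A call with a gripper value outside its range is refused whole. The fingers move at their own pace and stop on an object; the grip force is fixed at half the most. Time passes only in rows, so rows that do not move let the fingers close. It gives the time, the measured TCP pose, the force, the opening and the grip force at its end, in the units of the state.
- read_state(): the state, without advancing time (a new reading comes with each control period).
- grab_frame(name): name is "scene" or "side" or "wrist"; returns a dict with "pixels" (420x560x3 uint8, red, green, blue), "intrinsics" (3x3 intrinsics, pixels), "k1" (the pictures are not rectified: a ray, as slopes to the right and down, at radius r is drawn at 1 + k1 r^2 times it, then the intrinsics apply), "T" (4x4, takes a point from camera to world coordinates); the wrist camera has in their place "hand_eye" (4x4, takes a point from camera to tool coordinates, whose origin is the TCP and whose axes are the flange's). Camera axes: x right, y up, looking along -z (the intrinsics and any distortion apply to the point x, -y, -z); pixel columns grow to the right and rows downward; lengths in m; the calibration is good to about 2 mm. A picture is of the moment at which its call begins: read the wrist's pose just before it. There is no depth.
- close_job(): hands the job in; it is judged then, once.
The state is a dict: "t": time; "joint_positions": joint angles; "joint_vel": joint speeds; "tau": joint torques, N m; "ee_pos": TCP position; "tool_rot": TCP orientation; "wrist_force": force on the tool from outside, world axes, zero at the start; "ft_torque": the same for the moment, N m; "opening": opening from 0.0 (shut) to 1.0 (fully open); "finger_force": force on a finger pad.
Only numpy, scipy, OpenCV 4.12 (cv2) and the standard library are available. Lean on these libraries where they do the work, as an engineer would, in place of code of your own. Each camera call takes 0.05 s, during which the arm holds its last target. There are 200 camera calls.

### The job

Lift the cordless scrubber's drive unit out of its charging dock and push its keyed spindle straight down into the hub of the steel scrubbing-pad holder, turning the unit until the key slips into the hub's keyway. Keep pushing until the unit's shoulder sits flush on the hub and the holder's springy cushion is pressed more than half-way down, and finish like that, still gripping the unit and pressing (do not let go or put anything down). Keep the jar, the two loose pegs and the pedal bin where they are.

Things in the scene. Friction and masses are not known exactly. Their poses are not given: they have to be found in the camera images.
- unit: Battery drive unit of a scrubber, about 0.42 kg, upright in the dock at the start. Origin: centre of its flat underside (the shoulder), z up along the spindle axis. White round gearhead 54 mm in diameter, z 0 to 30 mm; above it a black rubber grip, a plain cylinder 42 mm in diameter, to the top at z 110 mm. +x: the side with the orange thumb switch and stripe.
- grip (a point): Point on the unit's axis, 80 mm above its shoulder, where to grip the rubber from above; being round it may be gripped at any yaw.
- tip (a point): Lower end of the unit's steel spindle, on the axis, 28 mm below the shoulder. The spindle is 18 mm in diameter, its last 4 mm tapering to 12 mm; the lowest 10 mm are a plain round nose without key. Turns with the unit's body, not with the key.
- key_level (a point): On the spindle's axis, 18 mm below the shoulder: lower end of its one brass key, 6 mm wide, 16 mm long (2 to 18 mm below the shoulder), standing out to 13.5 mm from the axis. The motor stopped anywhere: the key points up to 0.6 rad to either side of the unit's +x (not reported; find it by feel or eye). The stiff gearbox holds it there. Axes as the unit's.
- dock: Round white charging dock fixed to the shelf, 44 mm high, 100 mm in diameter at the foot, 72 mm at the top, with a plain round well 40 mm wide and 34 mm deep, in which the spindle hangs loosely (no key fit); the unit's shoulder rests on its rim. Lift the unit straight up by over 30 mm to free it. Origin: centre of its underside.
- holder: Round steel scrubbing-pad holder lying loose on the shelf, 0.44 kg: green scouring disc 96 mm in diameter, 8 mm thick; black springy cushion; steel plate 92 mm in diameter at 21 to 25 mm height; in its centre the upright steel hub, 40 mm in diameter, top face 46 mm above the shelf. Origin: centre of its underside, z up; +x: direction of the keyway.
- hub (a point): Centre of the hub's top face; sinks with the plate; +x towards the keyway (red mark). Bore 20 mm in diameter, 32 mm deep, keyway 9 mm wide, reaching 15 mm from the axis, over the full depth. The nose enters at any yaw; the key then rides on the top face until within about 0.12 rad of the keyway. Fully home, the unit's shoulder rests on this face.
- hubplate (a joint): How far the holder's spring cushion is pressed down, metres: 0 at rest, 0.006 at the stop. The plate and hub sink by this much. About 2 N starts it moving, then about 2 N per mm (about 6 N at 2 mm, 14 N at the stop).
- jar: Empty open glass jar, 76 mm in diameter, 98 mm tall, standing loose; bystander. Origin: centre of its underside.
- peg_yellow: Yellow plastic clothes peg, 75 mm long, 14 mm wide, 10 mm high, lying loose; bystander. Origin: underside near its middle, x along it.
- peg_blue: Blue plastic clothes peg, same size, lying loose; bystander.
- bin: Squat orange pedal bin, 166 mm in diameter, 163 mm tall, 1.1 kg, lid shut, pedal to its -x side; bystander. Origin: centre of its underside.
Mind the look-alikes: they are no part of the job. Leave any blue or turquoise look-alike of the unit alone.

How it is judged:
On the way, in this order (a step that is already met when the one before it is completed fails the run):
1. the drive unit is lifted clear of its dock in the gripper (height (world z) of tip above 0.05 m and contact force between the fingers and unit above 1 N and contact force between unit and dock below 0.1 N), for 0.2 s.
2. the spindle's nose stands upright in the hub's bore (horizontal distance between tip and hub below 0.004 m and z of tip in the frame of hub below -0.005 m and angle between the z axis of unit and the z axis of hub, either way round below 0.12 rad), for 0.1 s.
At the end, for the whole second after the job is handed in: The unit's shoulder is within 2.5 mm of the hub's face, its axis within 4 mm and 0.08 rad of the hub's; the cushion is over half-way down (3 mm) and the push on the holder over 4 N; the fingers grip the unit (over 2 N); the holder lies flat on the shelf; the unit is at rest (z of unit in the frame of hub below 0.0025 m and horizontal distance between unit and hub below 0.004 m and angle between the z axis of unit and the z axis of hub, either way round below 0.08 rad and value of joint hubplate above 0.003 m and contact force between the fingers and unit above 2 N and contact force between unit and holder above 4 N and angle between holder's own z axis and vertical below 0.08 rad and height (world z) of holder below 0.005 m and linear speed of unit below 0.02 m/s); the arm keeps its last pose, push and grip.
It fails at once if the glass jar is shifted by more than 20 mm or tipped (distance of jar from where it was at the start of the episode above 0.02 m or angle between jar's own z axis and vertical above 0.35 rad).
It fails at once if a peg is shifted by more than 25 mm (distance of any of peg_yellow, peg_blue from where it was at the start of the episode above 0.025 m).
It fails at once if the bin is shifted by more than 20 mm or tipped (distance of bin from where it was at the start of the episode above 0.02 m or angle between bin's own z axis and vertical above 0.2 rad).
It also fails if it takes over 48 s, if anything falls off the work surface, if the arm or the gripper's body presses on something with over 40 N, if the wrist force passes 120 N, or if a joint passes its speed limit or range.

## Working session

There is one attempt and no reset: what is moved stays moved. The work goes in short steps, Python scripts to look and compute and a tool call to move; the robot and the scene stay as the last step left them, time stands still between calls to the robot, and variables do not carry over. Pictures are saved under pics/ and viewed, at most 10 in all, crops included, and the job is handed in when it is done.

Besides the shell and the picture viewer there is one more tool, called after "Request:" as name([rows], argument=value, ...), one row to a line, values as JSON. arm_command: Moves the arm, as the interface text tells. Its arguments: {"type":"object","properties":{"plan":{"type":"array"}},"required":["plan"]}

```bash
mkdir -p pics; cat > h.py <<'E'
import numpy as np, cv2
from station import read_state, grab_frame, close_job
def grab(name,fn=None):
    s=read_state(); f=grab_frame(name)
    if 'T' not in f:
        T=np.eye(4);T[:3,:3]=s['tool_rot'];T[:3,3]=s['ee_pos'];f['T']=T@np.array(f['hand_eye'])
    f['T']=np.array(f['T']);f['K']=np.array(f['intrinsics'])
    np.savez('pics/%s.npz'%(fn or name),T=f['T'],K=f['K'],k1=f['k1'],px=f['pixels'])
    if fn: cv2.imwrite('pics/%s.png'%fn,f['pixels'][:,:,::-1])
    return f
def load(fn): return dict(np.load('pics/%s.npz'%fn))
def ray(f,u,v):
    K=f['K'];k1=float(f['k1']) if 'k1' in f else 0
    p=cv2.undistortPoints(np.array([[[u,v]]],float),K,np.array([k1,0,0,0.]))[0,0]
    d=f['T'][:3,:3]@np.array([p[0],-p[1],-1]);return f['T'][:3,3],d
def atz(f,u,v,z):
    o,d=ray(f,u,v);return o+d*(z-o[2])/d[2]
def tri(obs):
    A=np.zeros((3,3));b=np.zeros(3)
    for f,u,v in obs:
        o,d=ray(f,u,v);d=d/np.linalg.norm(d);P=np.eye(3)-np.outer(d,d);A+=P;b+=P@o
    x=np.linalg.solve(A,b)
    res=[np.linalg.norm((np.eye(3)-np.outer(d/np.linalg.norm(d),d/np.linalg.norm(d)))@(x-o)) for o,d in [ray(*q) for q in obs]]
    return x,res
def proj(f,P):
    q=np.linalg.inv(f['T'])@np.append(P,1);x,y=q[0]/-q[2],-q[1]/-q[2];s=1+float(f['k1'])*(x*x+y*y)
    return (f['K']@np.array([x*s,y*s,1]))[:2]
E
python3 - <<'E'
from h import *
import json
s=read_state();print({k:np.round(v,3).tolist() for k,v in s.items()})
a=grab('scene','scene0');b=grab('side','side0');c=grab('wrist','wrist0')
for f in(a,b,c):print(np.round(f['T'],3).tolist(),f['k1'],f['K'][0,0])
im=np.hstack([f['pixels'] for f in(a,b)])
cv2.imwrite('pics/ab.png',cv2.resize(im,(800,300),interpolation=cv2.INTER_AREA)[:,:,::-1])
E
```

```text
{'t': 0.0, 'joint_positions': [1.06, 0.381, 1.298, -0.0, 1.464, -0.215], 'joint_vel': [-0.001, -0.001, -0.0, -0.001, -0.0, 0.001], 'tau': [-0.001, -44.846, -23.128, -0.0, 0.005, -0.0], 'ee_pos': [0.16, 0.526, 0.231], 'tool_rot': [[-0.957, 0.292, -0.001], [0.292, 0.957, -0.001], [0.0, -0.001, -1.0]], 'wrist_force': [-0.326, -0.537, -0.305], 'ft_torque': [-0.022, 0.025, 0.041], 'finger_force': 0.0, 'opening': 1.002}
[[-0.619, -0.571, 0.539, 1.042], [0.785, -0.466, 0.408, 0.472], [0.018, 0.676, 0.737, 0.818], [0.0, 0.0, 0.0, 1.0]] -0.026694345081389684 391.93335095680453
[[0.868, 0.3, -0.396, 0.166], [-0.496, 0.488, -0.718, -0.607], [-0.023, 0.82, 0.572, 0.656], [0.0, 0.0, 0.0, 1.0]] 0.03453327629828801 457.8644219376758
[[0.292, -0.909, -0.298, 0.084], [0.956, 0.278, 0.092, 0.549], [-0.001, -0.312, 0.95, 0.374], [0.0, 0.0, 0.0, 1.0]] -0.10122103684913085 377.79040150731527
```

View pics/scene0.png

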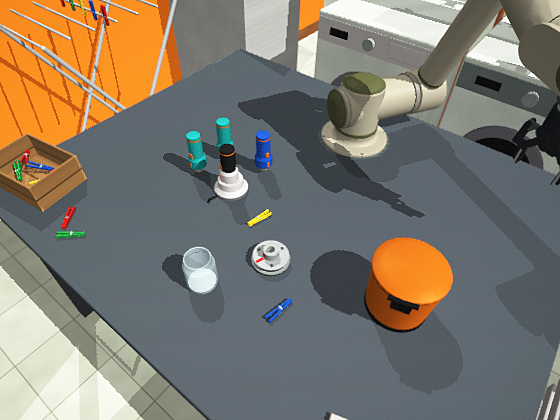

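View pics/side0.png

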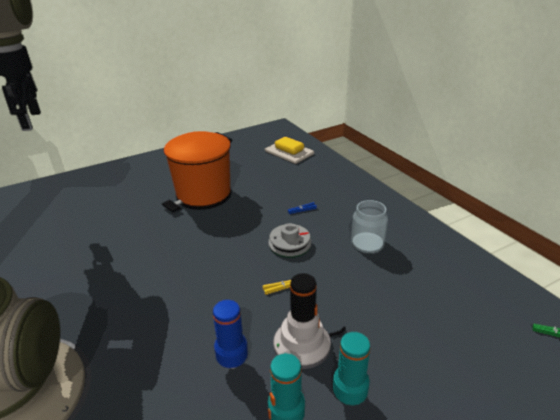

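The scene view has four possible units: the black-gripped one on the white dock at scene (228,160) / side (303,295), teal look-alikes at scene (195,150) and (223,133), and a blue one at (263,150). I choose the black one in the white dock. The holder is at scene (271,257) / side (290,238), with its red keyway mark at scene (261,260) / side (304,234). I'll check this in one enlarged crop.

```bash
python3 - <<'E'
from h import *
a=load('scene0');b=load('side0')
def crop(f,x,y,w,h,s): return cv2.resize(f['px'][y:y+h,x:x+w],None,fx=s,fy=s,interpolation=cv2.INTER_CUBIC)
A=crop(a,195,130,100,150,4) # 400x600
B=crop(b,255,215,100,150,4)
cv2.imwrite('pics/crop1.png',np.hstack([A,B])[:,:,::-1])
for n,p,q in [('grip top',(228,149),(303,281)),('hub',(271,250),(290,230)),('teal1',(194,135),(286,365)),('teal2',(223,122),(354,342)),('blue',(263,135),(228,308)),('jar',(200,255),(370,209)),('bin',(411,260),(198,147)),('yel',(260,217),(278,287)),('blu',(278,311),(302,209))]:
    x,r=tri([(a,*p),(b,*q)]);print(n,np.round(x,4),np.round(r,4))
E
```

```text
grip top [ 0.4573 -0.1496  0.1492] [0.0022 0.0022]
hub [0.5846 0.1044 0.0398] [0.002 0.002]
teal1 [ 0.4023 -0.2801  0.1158] [0.0448 0.0448]
teal2 [ 0.4156 -0.2656  0.1593] [0.0446 0.0446]
blue [ 0.3343 -0.1283  0.1356] [0.002 0.002]
jar [0.7309 0.0141 0.0964] [0.0031 0.0031]
bin [0.4908 0.3995 0.15  ] [0.0071 0.0071]
yel [ 0.4908 -0.008   0.0027] [0.0002 0.0002]
blu [ 6.854e-01  2.096e-01 -2.000e-04] [0.0001 0.0001]
```

View pics/crop1.png

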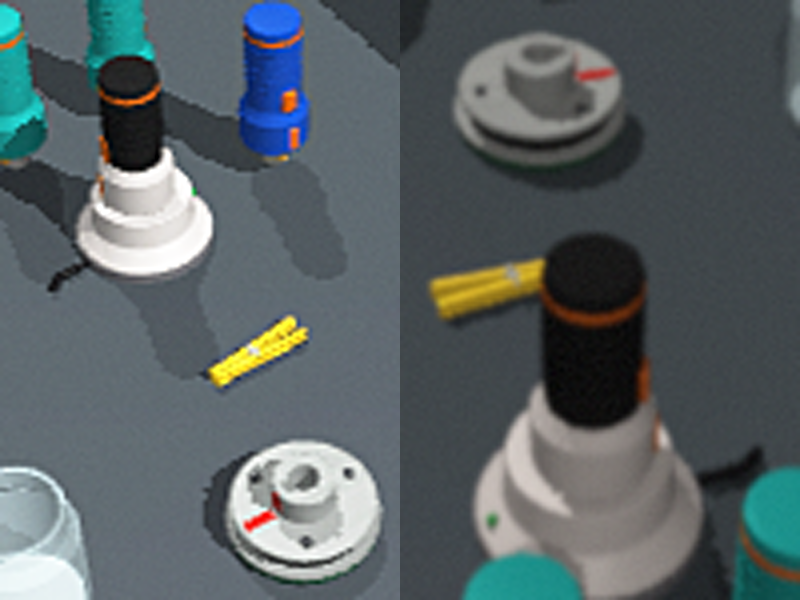

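The crop confirms the choice: black grip on a white gearhead seated in the white dock, with the orange switch at scene (221,168) / side (316,310). Teal and blue units stand apart, and the keyway mark points to scene (259,260). Next I work out yaws and the approach.

```bash
python3 - <<'E'
from h import *
a=load('scene0');b=load('side0');w=load('wrist0')
hub,_=tri([(a,271,249.5),(b,290,228.3)]);top,_=tri([(a,227.6,149.2),(b,303.7,280.5)])
m,r=tri([(a,259.5,260),(b,304.3,233.5)]);print('hub',hub,'top',top,'mark',m,r,'keyway yaw',np.arctan2(*(m-hub)[1::-1]))
sw,r=tri([(a,221,168),(b,315.8,309.5)]);print('switch',sw,r,'yaw',np.arctan2(*(sw-top)[1::-1]))
print('teals',tri([(a,194,135),(b,354,342)]),tri([(a,223,122),(b,286,365)]))
R=np.array(read_state()['tool_rot']);p=np.array(read_state()['ee_pos'])
print('move units', (R.T@(np.array([top[0],top[1],0.231])-p))/0.025, 'hand-eye', (R.T@(w['T'][:3,3]-p)))
E
```

```text
hub [0.58544487 0.10530545 0.04360768] top [ 0.45873138 -0.14949789  0.14953242] mark [0.61668254 0.09421527 0.02368173] [np.float64(0.0017294564592254772), np.float64(0.001729456459225407)] keyway yaw -0.34114512170936895
switch [ 0.4759135  -0.16354033  0.08660153] [np.float64(0.0007756993259466182), np.float64(0.0007756993259467234)] yaw -0.6851834315834116
teals (array([ 0.46012801, -0.28077698,  0.13623027]), [np.float64(0.0014368854635757931), np.float64(0.0014368854635758083)]) (array([ 0.35882272, -0.26343218,  0.13416298]), [np.float64(0.0015932229947287282), np.float64(0.0015932229947287055)])
move units [-1.92976955e+01 -2.23623475e+01  1.25427230e-02] hand-eye [ 0.07995093 -0.0002898  -0.14287606]
```

Request:
arm_command([
  {"grip": 1, "linear": [-0.85, -0.95, 0], "turn": 0},
  {"grip": 1, "linear": [-0.85, -0.95, 0], "turn": 0},
  {"grip": 1, "linear": [-0.85, -0.95, 0], "turn": 0},
  {"grip": 1, "linear": [-0.85, -0.95, 0], "turn": 0},
  {"grip": 1, "linear": [-0.85, -0.95, 0], "turn": 0},
  {"grip": 1, "linear": [-0.85, -0.95, 0], "turn": 0},
  {"grip": 1, "linear": [-0.85, -0.95, 0], "turn": 0},
  {"grip": 1, "linear": [-0.85, -0.95, 0], "turn": 0},
  {"grip": 1, "linear": [-0.85, -0.95, 0], "turn": 0},
  {"grip": 1, "linear": [-0.85, -0.95, 0], "turn": 0},
  {"grip": 1, "linear": [-0.85, -0.95, 0], "turn": 0},
  {"grip": 1, "linear": [-0.85, -0.95, 0], "turn": 0},
  {"grip": 1, "linear": [-0.85, -0.95, 0], "turn": 0},
  {"grip": 1, "linear": [-0.85, -0.95, 0], "turn": 0},
  {"grip": 1, "linear": [-0.85, -0.95, 0], "turn": 0},
  {"grip": 1, "linear": [-0.85, -0.95, 0], "turn": 0},
  {"grip": 1, "linear": [-0.85, -0.95, 0], "turn": 0},
  {"grip": 1, "linear": [-0.85, -0.95, 0], "turn": 0},
  {"grip": 1, "linear": [-0.85, -0.95, 0], "turn": 0},
  {"grip": 1, "linear": [0, 0, 0], "turn": 0},
])

```text
t: 1.82
ee_pos: [0.4169, -0.0273, 0.231]
tool_rot: [[-0.955, 0.295, 0.0], [0.295, 0.955, -0.001], [-0.001, -0.001, -1.0]]
wrist_force: [-0.4, 1.7, -0.9]
opening: 1.004
finger_force: 0.0
```

```bash
python3 - <<'E'
from h import *
f=grab('wrist','w1');s=read_state();print(s['t'],s['ee_pos'],np.round(s['joint_positions'],2))
for n,P in [('top',(.4587,-.1495,.1495)),('hub',(.5854,.1053,.0436))]:print(n,proj(f,np.array(P)))
E
```

```text
1.8667 [ 0.41570238 -0.02520818  0.2309024 ] [-0.35  0.15  1.63 -0.    1.36 -1.62]
top [130.86969412 322.60791346]
hub [449.58415984 298.84616713]
```

View pics/w1.png

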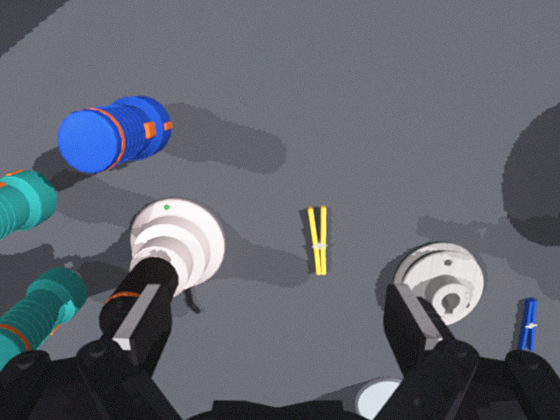

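Wrist view: dock with the black unit at (150,280), hub bore at (450,302), yellow peg at (318,240). The hub agrees with the prediction, so I move to hover over the unit.

Request:
arm_command([
  {"grip": 1, "linear": [-0.63, -0.86, 0], "turn": 0},
  {"grip": 1, "linear": [-0.63, -0.86, 0], "turn": 0},
  {"grip": 1, "linear": [-0.63, -0.86, 0], "turn": 0},
  {"grip": 1, "linear": [-0.63, -0.86, 0], "turn": 0},
  {"grip": 1, "linear": [-0.63, -0.86, 0], "turn": 0},
  {"grip": 1, "linear": [0, 0, 0], "turn": 0},
  {"grip": 1, "linear": [0, 0, 0], "turn": 0},
  {"grip": 1, "linear": [0, 0, 0], "turn": 0},
])

```text
t: 2.53
ee_pos: [0.4586, -0.1478, 0.2312]
tool_rot: [[-0.957, 0.291, -0.001], [0.291, 0.957, 0.001], [0.001, 0.001, -1.0]]
wrist_force: [0.2, 0.5, 0.3]
opening: 0.996
finger_force: 0.0
```

```bash
python3 - <<'E'
from h import *
f=grab('wrist','w2');s=read_state();print(s['t'],s['ee_pos'],np.round(s['joint_positions'],2))
print(proj(f,np.array((.4587,-.1495,.1495))),proj(f,np.array((.4587,-.1495,.154))))
print(tri([(load('scene0'),271,249.5),(load('side0'),290,228.3),(load('w1'),450,301)]))
E
```

```text
2.5833 [ 0.4585866  -0.14769417  0.23135042] [-0.56  0.26  1.48  0.    1.4  -1.83]
[274.87115943 223.11167536] [274.83802575 225.55729777]
(array([0.58609933, 0.10523914, 0.04433256]), [np.float64(0.002243833312417643), np.float64(0.0016323377883835386), np.float64(0.0012171466501423056)])
```

View pics/w2.png

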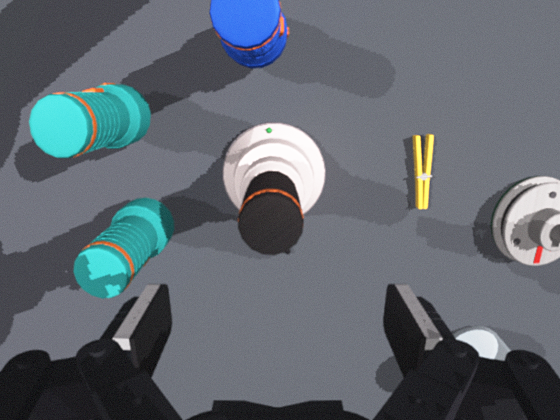

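Wrist view: the black unit's top is centred at (271,222), midway between the finger pads, about 3 mm off in tool y. Neighbours are clear, so I descend and grip.

Request:
arm_command([
  {"grip": 1, "linear": [0.03, -0.13, 0.6], "turn": 0},
  {"grip": 1, "linear": [0, 0, 0.8], "turn": 0},
  {"grip": 1, "linear": [0, 0, 0.8], "turn": 0},
  {"grip": 1, "linear": [0, 0, 0.8], "turn": 0},
  {"grip": 1, "linear": [0, 0, 0.8], "turn": 0},
  {"grip": 1, "linear": [0, 0, 0.7], "turn": 0},
  {"grip": 1, "linear": [0, 0, 0.6], "turn": 0},
  {"grip": 1, "linear": [0, 0, 0], "turn": 0},
  {"grip": 0, "linear": [0, 0, 0], "turn": 0},
  {"grip": 0, "linear": [0, 0, 0], "turn": 0},
  {"grip": 0, "linear": [0, 0, 0], "turn": 0},
  {"grip": 0, "linear": [0, 0, 0], "turn": 0},
  {"grip": 0, "linear": [0, 0, 0], "turn": 0},
  {"grip": 0, "linear": [0, 0, 0], "turn": 0},
  {"grip": 0, "linear": [0, 0, 0], "turn": 0},
  {"grip": 0, "linear": [0, 0, 0], "turn": 0},
])

```text
t: 3.92
ee_pos: [0.4577, -0.1521, 0.105]
tool_rot: [[-0.957, 0.291, 0.002], [0.291, 0.957, -0.001], [-0.002, -0.001, -1.0]]
wrist_force: [-1.7, 0.3, 6.2]
opening: 0.476
finger_force: 59.8
```

Gripped. I lift straight up, then higher, turning the unit so the key faces the side camera.

Request:
arm_command([
  {"grip": 0, "linear": [0, 0, -0.4], "turn": 0},
  {"grip": 0, "linear": [0, 0, -0.6], "turn": 0},
  {"grip": 0, "linear": [0, 0, -0.8], "turn": 0},
  {"grip": 0, "linear": [0, 0, -0.9], "turn": 0},
  {"grip": 0, "linear": [0, 0, -0.9], "turn": 0.5},
  {"grip": 0, "linear": [0, 0, -0.9], "turn": 1},
  {"grip": 0, "linear": [0, 0, -0.9], "turn": 1},
  {"grip": 0, "linear": [0, 0, -0.9], "turn": 1},
  {"grip": 0, "linear": [0, 0, -0.9], "turn": 1},
  {"grip": 0, "linear": [0, 0, -0.9], "turn": 1},
  {"grip": 0, "linear": [0, 0, -0.9], "turn": 1},
  {"grip": 0, "linear": [0, 0, -0.9], "turn": 1},
  {"grip": 0, "linear": [0, 0, -0.9], "turn": 1},
  {"grip": 0, "linear": [0, 0, -0.9], "turn": 1},
  {"grip": 0, "linear": [0, 0, -0.7], "turn": 1},
  {"grip": 0, "linear": [0, 0, -0.5], "turn": 1},
  {"grip": 0, "linear": [0, 0, 0], "turn": 0.5},
  {"grip": 0, "linear": [0, 0, 0], "turn": 0},
  {"grip": 0, "linear": [0, 0, 0], "turn": 0},
  {"grip": 0, "linear": [0, 0, 0], "turn": 0},
])

```text
t: 5.58
ee_pos: [0.4571, -0.1518, 0.4258]
tool_rot: [[-0.227, 0.974, -0.001], [0.974, 0.227, 0.001], [0.001, -0.001, -1.0]]
wrist_force: [0.7, -0.8, -3.1]
opening: 0.475
finger_force: 61.3
```

```bash
python3 - <<'E'
from h import *
s=read_state();print(s['t'],np.round(s['ee_pos'],4),np.round(s['joint_positions'],2),np.round(s['tool_rot'],3).tolist(),s['opening'])
a=grab('scene','scene1');b=grab('side','side1')
p=np.array(s['ee_pos'])
O=[]
for f in(a,b):
    c=proj(f,p-np.array([0,0,.075]));print(c);x,y=[int(round(q)) for q in c]
    x0=min(max(x-33,0),560-66);y0=min(max(y-50,0),320);print(x0,y0)
    O.append(cv2.resize(f['px'][y0:y0+100,x0:x0+66],(396,600),interpolation=cv2.INTER_CUBIC))
cv2.imwrite('pics/crop2.png',np.hstack(O)[:,:,::-1])
E
```

```text
5.5833 [ 0.4571 -0.1518  0.4258] [-0.57  0.19  1.02  0.    1.93 -0.8 ] [[-0.227, 0.974, -0.001], [0.974, 0.227, 0.001], [0.001, -0.001, -1.0]] 0.47462622298337137
[220.02184291  80.48061883]
187 30Traceback (most recent call last):
  File "<stdin>", line 9, in <module>
KeyError: 'px'
```

```bash
python3 - <<'E'
from h import *
p=np.array(read_state()['ee_pos'])
O=[]
for n in('scene1','side1'):
    f=load(n)
    c=proj(f,p-np.array([0,0,.075]));x,y=[int(round(q)) for q in c]
    x0=min(max(x-33,0),560-66);y0=min(max(y-50,0),320);print(c,x0,y0)
    O.append(cv2.resize(f['px'][y0:y0+100,x0:x0+66],(396,600),interpolation=cv2.INTER_CUBIC))
cv2.imwrite('pics/crop2.png',np.hstack(O)[:,:,::-1])
E
```

```text
[219.96204898  80.44536262] 187 30
[303.50320905 171.17604668] 271 121
```

View pics/crop2.png

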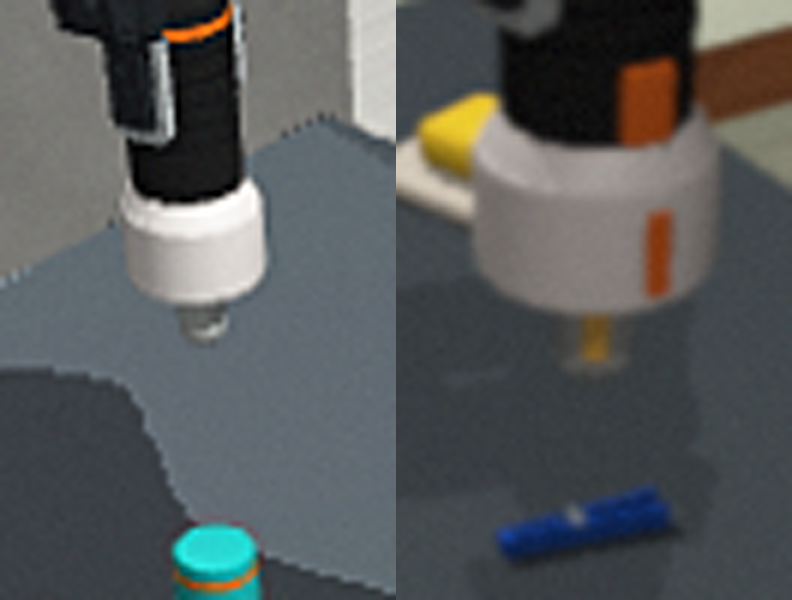

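Side crop: the brass key at crop (597,338) lies right on the spindle's centreline (565–630), so it points at the side camera. Next I compute its yaw precisely and refine the keyway yaw.

```bash
python3 - <<'E'
from h import *
s=read_state();p=np.array(s['ee_pos']);a=load('scene1');b=load('side1')
hsv=cv2.cvtColor(b['px'],cv2.COLOR_RGB2HSV).astype(int)
y0,y1,x0,x1=172,184,293,316
sub=hsv[y0:y1,x0:x1];m=(sub[...,0]>12)&(sub[...,0]<32)&(sub[...,1]>90)
w=(sub[...,1]-70).clip(0)*((sub[...,0]>10)&(sub[...,0]<34)); w=w*m
yy,xx=np.nonzero(w);W=w[yy,xx];kx=(xx*W).sum()/W.sum()+x0;print('key',kx,(yy*W).sum()/W.sum()+y0,m.sum(1))
# edges per row: gearhead (rows) 
g=b['px'].astype(int)
for r in (150,155,160):
    row=g[r].sum(1);d=np.abs(np.diff(cv2.GaussianBlur(row.astype(np.float32)[None],(5,1),0)[0]))
    l=340 and 275+np.argmax(d[275:297]);rr=380 and 383-60+np.argmax(d[323:345]); 
    def sp(i): v=d[i-2:i+3]; return (v*np.arange(i-2,i+3)).sum()/v.sum()+.5
    print(r,sp(l),sp(rr),(sp(l)+sp(rr))/2)
for f,x in((a,(205/6+187,332/6+30)),(b,(201/6+271,364/6+121))):print(x)
tip,_=tri([(a,205/6+187,333/6+30),(b,kx,364/6+121)]);print('tip',tip,_,'tcp',p)
o=b['T'][:3,3]-p;print('camdir yaw',np.arctan2(o[1],o[0]))
# keyway yaw: red centroids
hz,mz=.046,.0252
for n,hc in(('scene0',(271,249.5)),('side0',(290,228.3)),('w1',(450,301)),('w2',(555,234))):
    f=load(n);q=cv2.cvtColor(f['px'],cv2.COLOR_RGB2HSV).astype(int);u,v=map(int,hc)
    Y,X=np.mgrid[0:420,0:560];mm=((q[...,0]<8)|(q[...,0]>172))&(q[...,1]>140)&(q[...,2]>90)&(np.hypot(X-u,Y-v)<45)
    L=np.argwhere(mm); 
    if len(L)<3: print(n,len(L));continue
    P=np.array([atz(f,c[1],c[0],mz)[:2] for c in L]);c=P.mean(0)
    H=atz(f,*hc,hz)[:2];U=np.linalg.svd(P-c)[2][0];U*=np.sign(U@(c-H))
    print(n,len(L),'hub',H.round(4),'mark',c.round(4),'r',np.linalg.norm(c-H).round(4),'yaw',np.arctan2(*(c-H)[::-1]).round(3),'axis',np.arctan2(*U[::-1]).round(3))
E
```

```text
key 303.82494365138996 176.9504132231405 [0 0 5 5 5 5 5 5 4 0 0 0]
150 277.5999282811379 333.5689495603887 305.5844389207633
155 283.76382563435266 341.4101907864123 312.58700821038246
160 283.2870575221239 323.3419705694178 303.31451404577086
(221.16666666666666, 85.33333333333334)
(304.5, 181.66666666666666)
tip [ 0.45533858 -0.15333803  0.33615195] [np.float64(0.0013690451281463646), np.float64(0.0013690451281464597)] tcp [ 0.45720115 -0.15183664  0.42588273]
camdir yaw -2.140520463606845
scene0 25 hub [0.5853 0.1074] mark [0.611  0.0945] r 0.0288 yaw -0.464 axis 0.035
side0 12 hub [0.585  0.1011] mark [0.6143 0.0935] r 0.0303 yaw -0.253 axis -0.38
w1 0
w2 89 hub [0.5871 0.1022] mark [0.6175 0.0956] r 0.0312 yaw -0.214 axis -0.294
```

Key yaw now is about −2.16. The keyway estimates scatter around −0.31, so I stage beside the hub, turn about −106°, and look again.

Request:
arm_command([
  {"grip": 0, "linear": [0.45, 0.45, 0.35], "turn": 0},
  {"grip": 0, "linear": [0.93, 0.89, 0.7], "turn": 0},
  {"grip": 0, "linear": [0.93, 0.89, 0.7], "turn": 0},
  {"grip": 0, "linear": [0.93, 0.89, 0.7], "turn": 0},
  {"grip": 0, "linear": [0.93, 0.89, 0.7], "turn": 0},
  {"grip": 0, "linear": [0.93, 0.89, 0.7], "turn": 0},
  {"grip": 0, "linear": [0.93, 0.89, 0.7], "turn": 0},
  {"grip": 0, "linear": [0.93, 0.89, 0.7], "turn": 0},
  {"grip": 0, "linear": [0.93, 0.89, 0.7], "turn": 0},
  {"grip": 0, "linear": [0.93, 0.89, 0.7], "turn": 0},
  {"grip": 0, "linear": [0.45, 0.4, 0.35], "turn": -0.5},
  {"grip": 0, "linear": [0, 0, 0], "turn": -1},
  {"grip": 0, "linear": [0, 0, 0], "turn": -1},
  {"grip": 0, "linear": [0, 0, 0], "turn": -1},
  {"grip": 0, "linear": [0, 0, 0], "turn": -1},
  {"grip": 0, "linear": [0, 0, 0], "turn": -1},
  {"grip": 0, "linear": [0, 0, 0], "turn": -1},
  {"grip": 0, "linear": [0, 0, 0], "turn": -1},
  {"grip": 0, "linear": [0, 0, 0], "turn": -1},
  {"grip": 0, "linear": [0, 0, 0], "turn": -1},
])

```text
t: 7.35
ee_pos: [0.6207, 0.1235, 0.2512]
tool_rot: [[-0.874, 0.487, -0.001], [0.487, 0.874, -0.0], [0.0, -0.0, -1.0]]
wrist_force: [-0.2, -0.1, -3.7]
opening: 0.481
finger_force: 61.9
```

Request:
arm_command([
  {"grip": 0, "linear": [0, 0, 0], "turn": -1},
  {"grip": 0, "linear": [0, 0, 0], "turn": -1},
  {"grip": 0, "linear": [0, 0, 0], "turn": -1},
  {"grip": 0, "linear": [0, 0, 0], "turn": -1},
  {"grip": 0, "linear": [0, 0, 0], "turn": -1},
  {"grip": 0, "linear": [0, 0, 0], "turn": -1},
  {"grip": 0, "linear": [0, 0, 0], "turn": -1},
  {"grip": 0, "linear": [0, 0, 0], "turn": -1},
  {"grip": 0, "linear": [0, 0, 0], "turn": -1},
  {"grip": 0, "linear": [0, 0, 0], "turn": -1},
  {"grip": 0, "linear": [0, 0, 0], "turn": -1},
  {"grip": 0, "linear": [0, 0, 0], "turn": -0.7},
  {"grip": 0, "linear": [0, 0, 0], "turn": 0},
  {"grip": 0, "linear": [0, 0, 0], "turn": 0},
  {"grip": 0, "linear": [0, 0, 0], "turn": 0},
])

```text
t: 8.6
ee_pos: [0.6207, 0.1237, 0.2513]
tool_rot: [[-0.875, -0.484, -0.0], [-0.484, 0.875, -0.0], [0.0, 0.0, -1.0]]
wrist_force: [-0.0, 0.1, -4.2]
opening: 0.475
finger_force: 61.9
```

```bash
python3 - <<'E'
from h import *
s=read_state();print(s['t'],np.round(s['ee_pos'],4),np.round(s['joint_positions'],2),np.round(s['tool_rot'],3).tolist(),s['opening'])
f=grab('wrist','w3')
x,y=[int(q) for q in proj(f,np.array((.5855,.1045,.046)))];x0=min(max(x-60,0),440);y0=min(max(y-50,0),320);print(x,y,x0,y0)
cv2.imwrite('pics/w3c.png',cv2.resize(f['px'][y0:y0+100,x0:x0+120],(720,600),interpolation=cv2.INTER_CUBIC)[:,:,::-1])
E
```

```text
8.6 [0.6207 0.1237 0.2513] [ 0.01  0.52  1.01 -0.    1.62 -2.07] [[-0.875, -0.484, -0.0], [-0.484, 0.875, -0.0], [0.0, 0.0, -1.0]] 0.47537476032910614
277 135 217 85Traceback (most recent call last):
  File "<stdin>", line 5, in <module>
KeyError: 'px'
```

```bash
python3 - <<'E'
from h import *
f=load('w3');x0,y0=217,85
cv2.imwrite('pics/w3c.png',cv2.resize(f['px'][y0:y0+100,x0:x0+120],(720,600),interpolation=cv2.INTER_CUBIC)[:,:,::-1])
E
```

```text
(no output)
```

View pics/w3c.png

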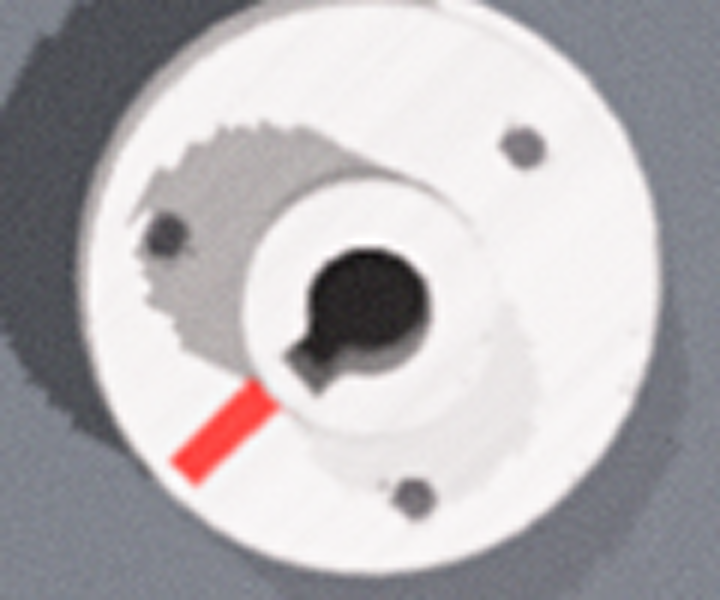

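Wrist crop: bore centre at crop (369,310), keyway end at (307,370), red mark from (268,395) to (183,472). All are sharp and well placed.

```bash
python3 - <<'E'
from h import *
f=load('w3');P=lambda c,z:atz(f,217+c[0]/6-.42,85+c[1]/6-.42,z)[:2]
H=P((369,310),.046);K=P((307,371),.046);a=P((268,395),.025);b=P((183,472),.025);ph=P((370,288),.025)
yw=lambda d:np.arctan2(d[1],d[0])
print('hub',H,'r',np.linalg.norm(K-H),'keyway',yw(K-H),'mark axis',yw(b-a),'hub->mark',yw((a+b)/2-H),'plate c',ph)
print(tri([(load('scene0'),271,249.5),(load('side0'),290,228.3),(f,217+369/6-.42,85+310/6-.42),(load('w1'),450,301)]))
E
```

```text
hub [0.58606847 0.10523569] r 0.013291414906230191 keyway -0.2916436774369202 mark axis -0.33527082096940924 hub->mark -0.2995227136043187 plate c [0.58503155 0.10494483]
(array([0.5861499 , 0.10527895, 0.04432125]), [np.float64(0.0022567488320554834), np.float64(0.0016345333116609686), np.float64(0.00010534534232932274), np.float64(0.0011927773956749886)])
```

The keyway yaw is about −0.30 and the key is now at about −0.31, so they line up. I move over the hub with the tip about 20 mm above it.

Request:
arm_command([
  {"grip": 0, "linear": [0.4, 0, 0.6], "turn": 0},
  {"grip": 0, "linear": [0.4, 0.02, 0.8], "turn": 0},
  {"grip": 0, "linear": [0.4, 0, 0.8], "turn": 0},
  {"grip": 0, "linear": [0.37, 0, 0.8], "turn": 0},
  {"grip": 0, "linear": [0, 0, 0.7], "turn": 0},
  {"grip": 0, "linear": [0, 0, 0], "turn": 0},
  {"grip": 0, "linear": [0, 0, 0], "turn": 0},
  {"grip": 0, "linear": [0, 0, 0], "turn": 0},
])

```text
t: 9.32
ee_pos: [0.5871, 0.1053, 0.1602]
tool_rot: [[-0.874, -0.485, 0.002], [-0.485, 0.874, -0.0], [-0.002, -0.001, -1.0]]
wrist_force: [0.5, -0.1, -3.6]
opening: 0.481
finger_force: 62.0
```

```bash
python3 - <<'E'
from h import *
s=read_state();print(s['t'],np.round(s['ee_pos'],4),np.round(s['wrist_force'],1),np.round(s['tool_rot'],3).tolist())
p=np.array(s['ee_pos']);O=[]
for n in('scene','side'):
    grab(n,n+'2');f=load(n+'2')
    x,y=[int(round(q)) for q in proj(f,p-np.array([0,0,.1]))];x0,y0=x-25,y-37;print(n,x0,y0)
    O.append(cv2.resize(f['px'][y0:y0+75,x0:x0+50],(400,600),interpolation=cv2.INTER_CUBIC))
cv2.imwrite('pics/crop3.png',np.hstack(O)[:,:,::-1])
E
```

```text
9.3167 [0.5871 0.1053 0.1602] [ 0.5 -0.1 -3.6] [[-0.874, -0.485, 0.002], [-0.485, 0.874, -0.0], [-0.002, -0.001, -1.0]]
scene 245 209
side 265 185
```

View pics/crop3.png

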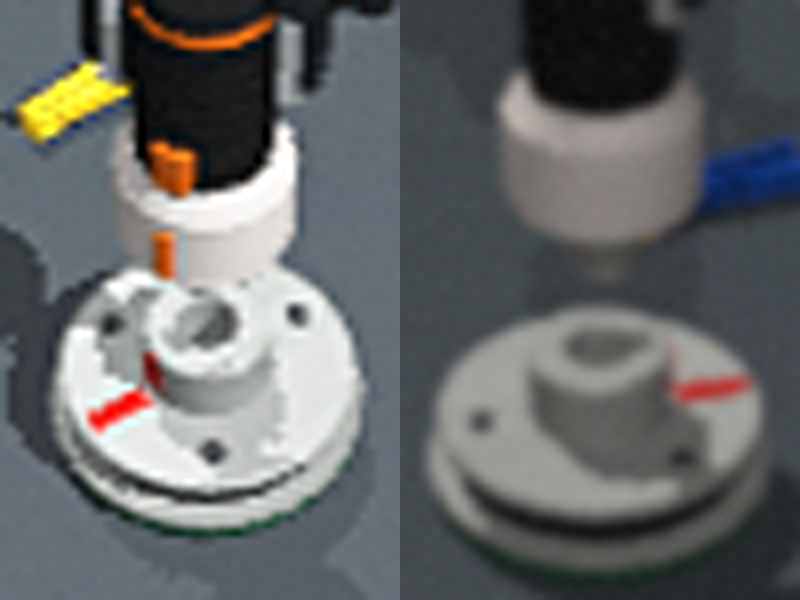

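Both views show the spindle directly over the bore. In the scene crop the unit's axis is at about 205 against the hub at 209; in the side crop it is 602 against 602. The error is under about 0.5 mm, so I lower the nose 7 mm into the bore.

Request:
arm_command([
  {"grip": 0, "linear": [0, 0, 0.3], "turn": 0},
  {"grip": 0, "linear": [0, 0, 0.3], "turn": 0},
  {"grip": 0, "linear": [0, 0, 0.2], "turn": 0},
  {"grip": 0, "linear": [0, 0, 0.2], "turn": 0},
  {"grip": 0, "linear": [0, 0, 0.1], "turn": 0},
  {"grip": 0, "linear": [0, 0, 0.1], "turn": 0},
  {"grip": 0, "linear": [0, 0, 0], "turn": 0},
  {"grip": 0, "linear": [0, 0, 0], "turn": 0},
  {"grip": 0, "linear": [0, 0, 0], "turn": 0},
])

```text
t: 10.17
ee_pos: [0.5864, 0.1052, 0.1291]
tool_rot: [[-0.874, -0.486, 0.001], [-0.486, 0.874, -0.0], [-0.0, -0.0, -1.0]]
wrist_force: [-0.1, 0.5, -3.6]
opening: 0.48
finger_force: 62.0
```

The nose is in with no side force. Next I push the key past the hub face and watch the force.

Request:
arm_command([
  {"grip": 0, "linear": [0, 0, 0.08], "turn": 0},
  {"grip": 0, "linear": [0, 0, 0.08], "turn": 0},
  {"grip": 0, "linear": [0, 0, 0.08], "turn": 0},
  {"grip": 0, "linear": [0, 0, 0.08], "turn": 0},
  {"grip": 0, "linear": [0, 0, 0], "turn": 0},
  {"grip": 0, "linear": [0, 0, 0], "turn": 0},
])

```text
t: 10.67
ee_pos: [0.5862, 0.1052, 0.1207]
tool_rot: [[-0.874, -0.486, -0.0], [-0.486, 0.874, 0.0], [0.0, 0.0, -1.0]]
wrist_force: [0.2, -1.0, -3.2]
opening: 0.479
finger_force: 62.0
```

The key has slipped in (tip 15 mm deep, no force). I continue to the shoulder and into the cushion.

Request:
arm_command([
  {"grip": 0, "linear": [0, 0, 0.1], "turn": 0},
  {"grip": 0, "linear": [0, 0, 0.1], "turn": 0},
  {"grip": 0, "linear": [0, 0, 0.1], "turn": 0},
  {"grip": 0, "linear": [0, 0, 0.1], "turn": 0},
  {"grip": 0, "linear": [0, 0, 0.1], "turn": 0},
  {"grip": 0, "linear": [0, 0, 0.04], "turn": 0},
  {"grip": 0, "linear": [0, 0, 0.04], "turn": 0},
  {"grip": 0, "linear": [0, 0, 0.04], "turn": 0},
  {"grip": 0, "linear": [0, 0, 0], "turn": 0},
  {"grip": 0, "linear": [0, 0, 0], "turn": 0},
])

```text
t: 11.5
ee_pos: [0.5863, 0.1053, 0.1058]
tool_rot: [[-0.874, -0.486, 0.001], [-0.486, 0.874, 0.0], [-0.001, -0.0, -1.0]]
wrist_force: [-1.0, 0.5, 2.8]
opening: 0.48
finger_force: 62.5
```

Request:
arm_command([
  {"grip": 0, "linear": [0, 0, 0.04], "turn": 0},
  {"grip": 0, "linear": [0, 0, 0.04], "turn": 0},
  {"grip": 0, "linear": [0, 0, 0.04], "turn": 0},
  {"grip": 0, "linear": [0, 0, 0], "turn": 0},
  {"grip": 0, "linear": [0, 0, 0], "turn": 0},
  {"grip": 0, "linear": [0, 0, 0], "turn": 0},
])

```text
t: 12.0
ee_pos: [0.5865, 0.1053, 0.1031]
tool_rot: [[-0.874, -0.486, 0.001], [-0.486, 0.874, 0.0], [-0.001, -0.0, -1.0]]
wrist_force: [-1.7, 0.1, 7.5]
opening: 0.481
finger_force: 63.1
```

The push is about 11 N with the shoulder at z ≈ 0.0414, so it looks flush. I add 1 mm for margin and verify with one picture.

Request:
arm_command([
  {"grip": 0, "linear": [0, 0, 0.04], "turn": 0},
  {"grip": 0, "linear": [0, 0, 0], "turn": 0},
  {"grip": 0, "linear": [0, 0, 0], "turn": 0},
  {"grip": 0, "linear": [0, 0, 0], "turn": 0},
  {"grip": 0, "linear": [0, 0, 0], "turn": 0},
  {"grip": 0, "linear": [0, 0, 0], "turn": 0},
])

```text
t: 12.5
ee_pos: [0.5865, 0.1053, 0.1023]
tool_rot: [[-0.874, -0.486, 0.001], [-0.486, 0.874, 0.0], [-0.001, -0.001, -1.0]]
wrist_force: [-2.5, -0.1, 7.7]
opening: 0.477
finger_force: 63.2
```

```bash
python3 - <<'E'
from h import *
s=read_state();print(s['t'],np.round(s['ee_pos'],4),np.round(s['wrist_force'],1))
O=[]
for n,x0,y0 in(('scene',245,209),('side',265,185)):
    grab(n,n+'3');f=load(n+'3');O.append(cv2.resize(f['px'][y0:y0+75,x0:x0+50],(400,600),interpolation=cv2.INTER_CUBIC))
cv2.imwrite('pics/crop4.png',np.hstack(O)[:,:,::-1])
E
```

```text
12.5 [0.5865 0.1053 0.1023] [-2.5 -0.1  7.7]
```

View pics/crop4.png

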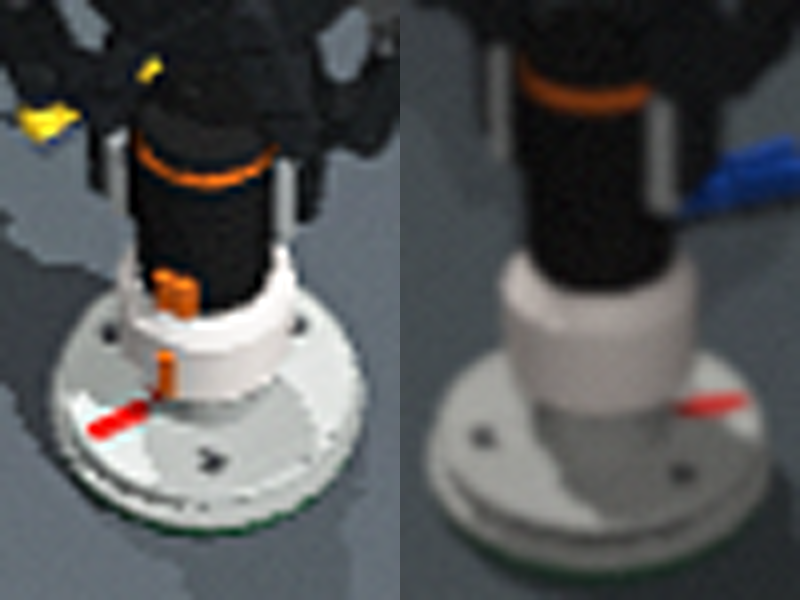

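The shoulder sits flush and the cushion gap has nearly closed in both crops. The force rose little, though, so I press a bit more to confirm.

Request:
arm_command([
  {"grip": 0, "linear": [0, 0, 0.04], "turn": 0},
  {"grip": 0, "linear": [0, 0, 0.03], "turn": 0},
  {"grip": 0, "linear": [0, 0, 0], "turn": 0},
  {"grip": 0, "linear": [0, 0, 0], "turn": 0},
  {"grip": 0, "linear": [0, 0, 0], "turn": 0},
  {"grip": 0, "linear": [0, 0, 0], "turn": 0},
])

```text
t: 13.1
ee_pos: [0.5867, 0.1054, 0.1018]
tool_rot: [[-0.874, -0.486, 0.003], [-0.486, 0.874, 0.0], [-0.002, -0.001, -1.0]]
wrist_force: [-5.2, 0.3, 18.7]
opening: 0.478
finger_force: 64.3
```

The force jumped to about 22 N, so the cushion is at its stop and the unit is firmly seated. Handing in.

```bash
python3 -c "
from station import *
print(close_job())"
```

```text
the job is handed in; nothing more can be done
None
```

The drive unit is keyed fully into the holder's hub and I handed the job in at 13.1 s, still gripped and pressing at about 22 N with the cushion at its stop; the hand-in returned no verdict.

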